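Stow the measuring ball, then cock the belt tensioner and hold it off its pawl

ROBOT

A 6-joint arm with a two-finger parallel gripper is mounted at the origin on the work surface. World frame = base frame: x ahead of the robot, y to its left, z up, the work surface at z = 0. Lengths are in m, angles in rad, forces in N, time in s.
With the tool pointing down it reaches from about 0.3 to 0.85 m from the base axis. Payload 4.2 kg.
Tool frame: the origin (TCP) lies at the very end of the fingers, on their centre line; the grasp point (between the pads) lies 19 mm behind it; z points along the fingers, x is the direction in which the jaws open and shut, and the axes are right-handed (so a half turn about z gives the same grasp; the last joint's range is limited). The gripper opens to 91 mm and grips with 3 to 60 N. Pads are 32 mm wide; open, the fingers measure 118 mm over their backs; the gripper's body (76 mm by 178 mm) begins 60 mm behind the grasp point.
Start: joints at [1.159, 0.32, 1.565, -0, 1.257, -0.02], TCP at [0.22, 0.531, 0.214] pointing down, gripper open.
Joint ranges: [-3.11, 3.11], [-0.84, 2.01], [0.21, 2.61], [-1.34, 4.49], [0.05, 2.63], [-2.56, 2.56]. Speed limits (rad/s): [2.57, 2.57, 3.14, 3.14, 3.14, 3.14].

INTERFACE

Orientations are given as a unit quaternion [x, y, z, w].
In Python, from station import get_obs, read_camera, calibration, hand_in, look_for gives the robot as it stands. The module is installed in compiled form; this text tells all that it offers.
- The arm moves only by the tool apply_moves, never from a script. Its argument "plan" is a list of rows, each a list of 7 numbers: the shift along the world's x, y, z in units of 2 cm (1.0 is 2 cm), then the turn, a rotation vector about the world's x, y, z in units of 180 degrees (1.0 is 180 degrees), then the opening in per cent of the stroke, from 0 (shut) to 100 (fully open). In form: [[dx, dy, dz, ax, ay, az, gripper], ...]. A call has 1 to 8 rows; each row shifts and turns the pose as measured when the row begins; what a row does not reach is not made up. A row lasts 1/10 s, in which the tool goes at most 50 mm and 8.59 degrees, less where a joint would pass 70% of its speed; a pose out of reach is approached as far as the arm can. A call with a number of a shift or a turn outside -1 to 1 is refused whole. A call with a gripper value outside its range is refused whole. The fingers move at their own pace and stop on an object; "force" is the grip in N (left out, the last holds). Time passes only in rows, so rows that do not move let the fingers close. It gives the time, the measured TCP pose, the force and the opening at its end, in the units of the state.
- get_obs(): the state, without advancing time (a new reading comes with each control period).
- read_camera(name): name is "scene" or "top" or "wrist"; returns the picture (384x512x3 uint8, red, green, blue); there is no depth.
- calibration(name): a dict with "fx", "fy", "cx", "cy" (pixels), "R" (3x3) and "t" (3): a world point X has camera coordinates R X + t. Camera axes: x right, y down, z forward; pixel columns grow to the right and rows downward; lengths in m; the calibration is good to about 2 mm. The wrist camera is an equidistant fisheye: a pixel r from the principal point sees the ray r / f radians off the axis. A picture is of the moment at which its call begins: read the wrist's pose just before it. calibration takes no time and is no camera call; for the wrist camera it gives the pose at the moment of the call.
- hand_in(): hands the job in, once; it reports no verdict.
Trained networks look in the newest picture that a camera, given by its name, has taken for a name from the list of things; names that differ only in an ending like _2 or _b are one class to them, and where a whole thing is asked for, a point or a joint stands for the part that bears it (a point fixed in the world has none). Each returns a list of dicts, best first, with "conf" (0 to 1); they miss things now and then, are a little off and sometimes report something else, mostly with a low value. They report only what shows in the picture. A call takes as long as a camera call. They do not tell look-alikes from the thing itself.
- look_for(camera, thing): "box" ([left, top, width, height] as shares, 0 to 1, of the picture: columns of its width, rows of its height, round what is visible of it).
The state is a dict: "t": time; "joint_positions": joint angles; "qd": joint speeds; "joint_efforts": joint torques, N m; "eef_pos": TCP position; "ee_rot": TCP orientation; "ft_force": force on the tool from outside, world axes, zero at the start; "ft_torque": the same for the moment, N m; "gripper_width": finger opening in m.
Only numpy, scipy, OpenCV 4.12 (cv2) and the standard library are available. Lean on these libraries where they do the work, as an engineer would, in place of code of your own. Each camera call takes 0.05 s, during which the arm holds its last target. There are 200 camera calls.

TASK

The check on the belt tensioner is done: lift the steel measuring ball out of its nest on the fixture and lower it gently, without dropping it, into the deep round pot with the green lining. Then push the tensioner arm back by its red grip, against its spring, past the last click of its ratchet and a little further, so that the pawl carries no load but the arm stays clear of its end stop, and finish while still holding it there so that I can fit the locking pin. Leave everything else on the bench where it is.

Things in the scene. Friction and masses are not known exactly. Their poses are not given: they have to be found in the camera images.
- fixture: tensioner fixture, fixed: green plate 280 x 240 x 15 mm. Origin under its centre on the bench, z up, x along the 280 mm side. In this frame (mm): ball nest at (-103, -26), arm pivot at (30, -55), blue pawl guide 67 high around (106, -83), lock-pin holder with red ring, 65 high, at (95, 85), two rubber stop pins 62 high, 70 from the pivot, one each side of the arm's swing
- ball_center (a point): centre of the measuring ball: polished steel, 46 mm across, 400 g, resting on three beads of a low nest (45 mm across, top 23 mm above the bench); its centre starts 48 mm above the bench. Pulley and arm stand on its (+1, +1) side in the fixture's frame, at least 18 mm away; fingers have room on its sides along the fixture's (1, -1) diagonal
- ball: the same ball; its body turns as the ball rolls and its origin is not the centre: use ball_center for the position
- pot: deep round aluminium pot with black rim and green lining, 160 mm across outside, 150 mm inside, 80 mm high, about 1.1 kg, standing loose on the bench. Origin at the centre of its underside, z up; the flat lined floor is 10 mm above the origin, so the ball's centre lies 33 mm above it when the ball rests in the pot
- pivot (a point): point on the upright axis about which the arm swings, 62 mm above the bench, over the spring housing (hub and teeth 102 mm across, up to 73 mm high); axes as fixture
- grip (a point): point 90 mm above the bench on the axis of the upright round red hand grip (18 mm across, 62 to 114 mm above the bench) at the end of the tensioner arm, 115 mm from the pivot axis. Below it: the arm (50 to 62 mm, round end 34 mm across) and the black idler pulley (63 mm across, 21 to 46 mm). x axis along the arm, away from the pivot
- tensioner: the swinging tensioner arm with pulley and red grip. Origin on the pivot axis at bench height, x axis along the arm
- swing (a joint): push-back of the arm, rad, clockwise from above: 0 at its rest stop (arm at 135 degrees in the fixture's frame, from +x to +y), 0.75 at its end stop. Spring: 5 N at the grip at 0, 11 N at 0.6; up to 3 N more on a tooth. Two ratchet teeth click at 0.24 and 0.48; let go, the arm falls back onto the last tooth passed (about 0.22, 0.455). Starts at 0 or on the first tooth. Off the last tooth: 0.52 to 0.70
- pawl (a joint): outward slide of the sprung pawl, m: 0 when it sits home between the teeth, about 0.005 on top of a tooth; it drops back to 0 at each click
- tub: bystander: yellow plastic tub, 150 x 170 x 75 mm, with brass rings in it; origin under its centre. Pot and tub may have changed places
- ring_stack: bystander: stack of brass rings, 98 mm across, 46 mm high
- red_tray: bystander: red tray, 120 x 170 x 50 mm, with metal strips
- valve_spring: bystander: steel coil spring standing upright, 36 mm across, 56 mm high
- spare_pulley: bystander: spare black idler pulley lying flat, 63 mm across, 25 mm high, near the robot
- wrench: bystander: steel wrench, 190 mm long, lying flat
- gauge_block: bystander: steel block, 50 x 30 x 20 mm, near the robot
Not all that is in view belongs to the job. Leave any pink or purple look-alike of the ball alone.

How it is judged:
On the way, in this order (a step that is already met when the one before it is completed fails the run):
1. the ball lies at rest on the floor of the pot, let go (z of ball_center in the frame of pot between 0.02 and 0.045 m and horizontal distance between ball_center and pot below 0.06 m and linear speed of ball below 0.1 m/s and contact force between the fingers and ball below 0.1 N), for 0.2 s.
2. the arm is pushed back past the last click and off the pawl (value of joint swing above 0.515 rad), for 0.2 s.
At the end, for the whole second after the job is handed in: The ball rests on the floor of the upright pot, within 60 mm of its axis. The robot presses the tensioner arm with over 3 N and holds it still at 0.51 to 0.71 rad: past the last click, pawl home, clear of the end stop. Bystanders are within 40 mm of their starts (z of ball_center in the frame of pot between 0.02 and 0.045 m and horizontal distance between ball_center and pot below 0.06 m and linear speed of ball below 0.1 m/s and angle between pot's own z axis and vertical below 0.1 rad and value of joint swing between 0.51 and 0.71 rad and velocity of joint swing between -0.1 and 0.1 rad/s and value of joint pawl below 0.0015 m and contact force between any of the fingers, the arm and tensioner above 3 N and distance of each of tub, ring_stack, red_tray, valve_spring, spare_pulley, wrench, gauge_block from where it was at the start of the episode below 0.04 m); the arm keeps its last pose, push and grip.
It fails at once if the ball is let fall into the pot (in no grip while more than 13 mm above its floor) (horizontal distance between ball_center and pot below 0.075 m and z of ball_center in the frame of pot above 0.046 m and contact force between the fingers and ball below 0.05 N).
It fails at once if the ball is pressed or knocked hard against the pot (more than 40 N) (contact force between ball and pot above 40 N).
It fails at once if the ball falls onto the bench (height (world z) of ball_center below 0.028 m).
It fails at once if a bystander is pushed away by more than 40 mm (distance of any of tub, ring_stack, red_tray, valve_spring, spare_pulley, wrench, gauge_block from where it was at the start of the episode above 0.04 m).
It also fails if it takes over 59 s, if anything falls off the work surface, if the arm or the gripper's body presses on something with over 40 N, if the wrist force passes 120 N, or if a joint passes its speed limit or range.

## Working session

There is one attempt and no reset: what is moved stays moved. The work goes in short steps, Python scripts to look and compute and a tool call to move; the robot and the scene stay as the last step left them, time stands still between calls to the robot, and variables do not carry over. Pictures are saved under pics/ and viewed, about 8 in all and at most 12, crops included, and the job is handed in when it is done.

Besides the shell and the picture viewer there is one more tool, called after ">>>" as name(argument=value, ...) on one line, values as JSON. apply_moves: Moves the arm, as the interface text tells. Its arguments: {"type":"object","properties":{"plan":{"type":"array","items":{"type":"array","items":{"type":"number"}}},"force":{"type":"number"}},"required":["plan"]}

```bash
mkdir -p pics
cat > h.py <<'E'
import numpy as np, cv2
from station import *
def ray(c,u,v):
    K=calibration(c) if isinstance(c,str) else c
    R=np.array(K["R"]);t=np.array(K["t"])
    d=np.array([(u-K["cx"])/K["fx"],(v-K["cy"])/K["fy"],1.])
    return -R.T@t, R.T@d
def onz(c,u,v,z):
    o,d=ray(c,u,v); return o+d*(z-o[2])/d[2]
def proj(c,X):
    K=calibration(c); p=np.array(K["R"])@np.array(X)+np.array(K["t"])
    return np.array([K["fx"]*p[0]/p[2]+K["cx"],K["fy"]*p[1]/p[2]+K["cy"]])
def save(img,n): cv2.imwrite("pics/"+n,cv2.cvtColor(img,cv2.COLOR_RGB2BGR))
E
python3 - <<'E'
from h import *
o=get_obs();print(o)
ims={}
for c in("top","scene"):
    ims[c]=read_camera(c); save(ims[c],c+"0.png"); K=calibration(c);print(c,K["fx"],-np.array(K["R"]).T@K["t"])
    for th,z in(("fixture",.015),("ball_center",.048),("pot",.08),("grip",.09),("pivot",.062),("tub",.04)):
        for d in look_for(c,th)[:3]:
            b=d["box"];u=(b[0]+b[2]/2)*512;v=(b[1]+b[3]/2)*384
            print(c,th,round(d["conf"],2),[round(x) for x in(u,v,b[2]*512,b[3]*384)],onz(c,u,v,z).round(3))
E
```

```text
{'t': 0.0, 'joint_positions': array([ 1.15900058e+00,  3.20311647e-01,  1.56569958e+00,  8.56619639e-07,
        1.25738954e+00, -1.99828202e-02]), 'qd': array([-0.00069979, -0.00060531, -0.0013064 , -0.00150865, -0.00087405,
        0.00181358]), 'joint_efforts': array([ 1.28860782e-03, -4.12467957e+01, -2.31975907e+01,  7.28410366e-02,
        4.57957084e-02, -1.47768669e-04]), 'eef_pos': array([0.21935609, 0.53095814, 0.21310097]), 'ee_rot': array([ 8.31223103e-01,  5.55938248e-01, -7.61587375e-04,  4.87142361e-04]), 'ft_force': array([-0.52840645,  0.60238576, -0.54918934]), 'ft_torque': array([ 0.005464  ,  0.01188282, -0.00653857]), 'gripper_width': 0.09117664697414274}
top 459.70434870050474 [ 0.30932598 -0.01254359  1.41324185]
top fixture 0.59 [258, 174, 95, 105] [0.588 0.007 0.015]
top ball_center 0.66 [256, 204, 14, 16] [0.491 0.012 0.048]
top ball_center 0.66 [252, 254, 10, 16] [0.342 0.022 0.048]
top ball_center 0.65 [279, 245, 17, 14] [ 0.368 -0.058  0.048]
top pot 0.56 [357, 191, 62, 57] [ 0.526 -0.282  0.08 ]
top grip 0.59 [259, 169, 62, 37] [0.589 0.003 0.09 ]
top pivot 0.73 [260, 170, 60, 38] [0.589 0.001 0.062]
top pivot 0.57 [256, 171, 93, 104] [0.587 0.013 0.062]
top tub 0.94 [166, 188, 66, 53] [0.538 0.288 0.04 ]
top tub 0.75 [258, 173, 93, 104] [0.586 0.009 0.04 ]
top tub 0.55 [92, 233, 22, 59] [0.397 0.504 0.04 ]
scene 385.4155390014946 [1.37682676 0.53772467 0.95763057]
scene fixture 0.61 [253, 232, 107, 78] [0.626 0.033 0.015]
scene ball_center 0.59 [271, 201, 9, 14] [0.489 0.019 0.048]
scene ball_center 0.55 [271, 182, 10, 11] [ 0.398 -0.039  0.048]
scene ball_center 0.18 [248, 218, 57, 30] [ 0.608 -0.     0.048]
scene grip 0.74 [250, 217, 56, 32] [0.635 0.028 0.09 ]
scene pivot 0.81 [253, 231, 110, 77] [0.66  0.057 0.062]
scene tub 0.92 [336, 248, 76, 63] [0.557 0.302 0.04 ]
```

Run:
```python
from h import *
a=cv2.imread("pics/top0.png");cv2.imwrite("pics/t1.png",cv2.resize(a[105:285,190:410],None,fx=3.6,fy=3.3,interpolation=cv2.INTER_CUBIC))
b=cv2.imread("pics/scene0.png");cv2.imwrite("pics/s1.png",cv2.resize(b[130:290,150:350],None,fx=3.6,fy=3.6,interpolation=cv2.INTER_CUBIC))
```

```text
(no output)
```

View pics/t1.png

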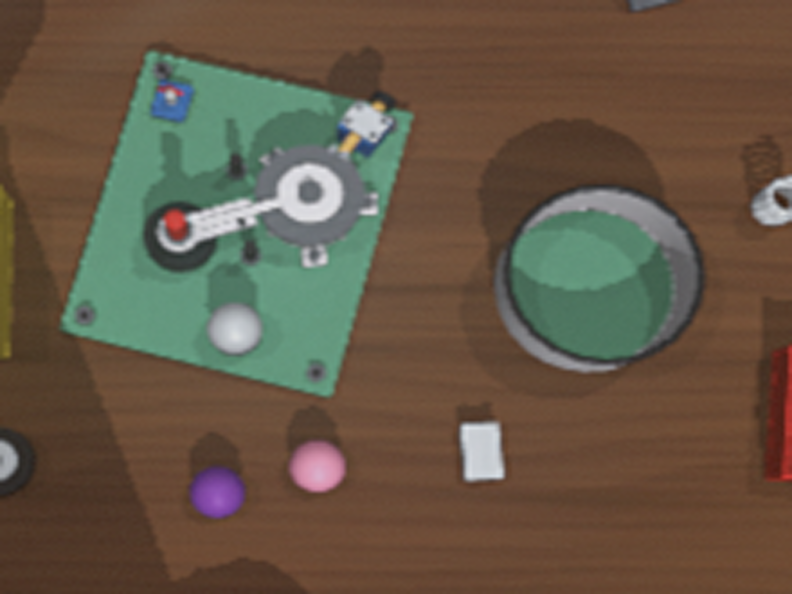

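View pics/s1.png

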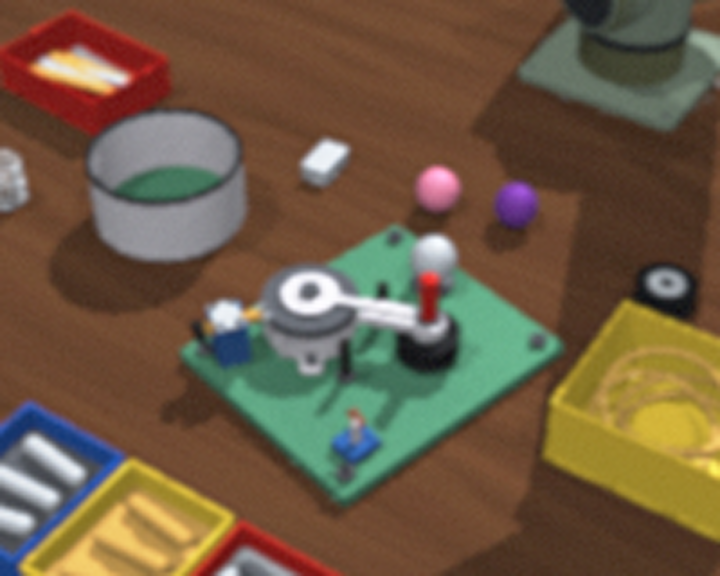

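The top view shows the steel ball at about px (255,204), the pink and purple look-alikes nearer the robot, the pot at about (357,191), and the red grip at about (239,173). The fixture is turned by roughly -15°. Next I'll fit the exact poses.

```bash
cat > m.py <<'E'
from h import *
from scipy.optimize import least_squares
a=cv2.imread("pics/top0.png")
C=np.array([[150,50],[412,113],[332,396],[63,328]])/[3.6,3.3]+[190,105]
P=np.array([onz("top",u,v,.015)[:2] for u,v in C])
M=np.array([[140,120],[140,-120],[-140,-120],[-140,120]])/1000
f=lambda q:(M@np.array([[np.cos(q[2]),np.sin(q[2])],[-np.sin(q[2]),np.cos(q[2])]])+q[:2]-P).ravel()
s=least_squares(f,[.588,.007,0]);q=s.x
print("fix",q,"resid mm",(s.fun*1000).round(1))
def W(x,y): c,n=np.cos(q[2]),np.sin(q[2]);return np.array([q[0]+c*x-n*y,q[1]+n*x+c*y])
ball=W(-.103,-.026);piv=W(.03,-.055)
bp=np.array([235,328])/[3.6,3.3]+[190,105]
print("ball",ball,"from img",onz("top",*bp,.048)); print("piv",piv)
rim=np.array([[600,186],[702,280],[610,362],[510,265]])/[3.6,3.3]+[190,105]
hsv=cv2.cvtColor(a,cv2.COLOR_BGR2HSV)
for c in("top","scene"):
    a=cv2.imread(f"pics/{c}0.png");hsv=cv2.cvtColor(a,cv2.COLOR_BGR2HSV)
    m=((hsv[...,0]<8)|(hsv[...,0]>172))&(hsv[...,1]>170)&(hsv[...,2]>90)
    x0,y0=[int(x) for x in proj(c,[*W(-.05,.03),.09])]
    z=np.zeros_like(m);z[y0-25:y0+25,x0-25:x0+25]=1;ys,xs=np.where(m&z);u,v=xs.mean(),ys.mean()
    g=onz(c,u,v,.112 if c=="top" else .09)[:2];d=g-piv
    print(c,"grip px",u,v,len(xs),"pos",g,"r",np.hypot(*d),"swing",np.radians(135)-(np.arctan2(d[1],d[0])-q[2]))
print("rim pts z.08",[onz("top",*r,.08)[:2].round(3) for r in rim])
for sw in(0,.22,.6):
    an=np.radians(135)-sw+q[2];print(sw,piv+.115*np.array([np.cos(an),np.sin(an)]))
E
python3 m.py
```

```text
fix [ 0.59508065  0.01282586 -0.25488158] resid mm [ 0.7  0.7  1.  -2.2 -0.5 -0.6 -1.2  2.1]
ball [0.48885285 0.01363531] from img [0.48800235 0.01465317 0.048     ]
piv [ 0.61024425 -0.04796119]
top grip px 238.05 171.8 20 pos [0.57410547 0.06419931] r 0.11783882429317648 swing 0.2188138662164758
scene grip px 268.7027027027027 211.8108108108108 37 pos [0.57977539 0.06503306] r 0.11703012486263281 swing 0.26713132592779765
rim pts z.08 [array([ 0.615, -0.284]), array([ 0.53 , -0.365]), array([ 0.456, -0.289]), array([ 0.542, -0.21 ])]
0 [0.55205667 0.05123158]
0.22 [0.57510594 0.06153904]
0.6 [0.61822841 0.06676132]
```

>>> apply_moves(plan=[[0.48,-0.92,0,0,0,-0.045,100],[0.48,-0.92,0,0,0,-0.045,100],[0.48,-0.92,0,0,0,-0.045,100],[0.48,-0.92,0,0,0,-0.045,100],[0.48,-0.92,0,0,0,-0.045,100],[0.48,-0.92,0,0,0,-0.045,100],[0.48,-0.92,0,0,0,-0.045,100],[0.48,-0.92,0,0,0,-0.045,100]])

```text
t: 1.5
eef_pos: [0.2976, 0.3812, 0.2139]
ee_rot: [1.0, 0.003, 0.001, -0.001]
ft_force: [0.4, 0.1, 0.2]
gripper_width: 0.0914
```

>>> apply_moves(plan=[[0.48,-0.92,0,0,0,-0.045,100],[0.48,-0.92,0,0,0,-0.045,100],[0.48,-0.92,0,0,0,-0.045,100],[0.48,-0.92,0,0,0,-0.045,100],[0.48,-0.92,0,0,0,-0.045,100],[0.48,-0.92,0,0,0,-0.045,100],[0.48,-0.92,0,0,0,-0.045,100],[0.48,-0.92,0,0,0,-0.045,100]])

```text
t: 2.3
eef_pos: [0.377, 0.2277, 0.2152]
ee_rot: [0.833, -0.553, 0.002, -0.001]
ft_force: [-0.0, -0.8, -0.5]
gripper_width: 0.0913
```

>>> apply_moves(plan=[[0.48,-0.92,0,0,0,0.02,100],[0.48,-0.92,0,0,0,0.02,100],[0.48,-0.92,0,0,0,0,100],[0.48,-0.92,0,0,0,0,100],[0.48,-0.92,0,0,0,0,100],[0.48,-0.92,0,0,0,0,100],[0.48,-0.92,0,0,0,0,100],[0.48,-0.92,0,0,0,0,100]])

```text
t: 3.1
eef_pos: [0.4566, 0.0739, 0.2166]
ee_rot: [0.867, -0.499, 0.003, -0.003]
ft_force: [-0.4, 0.2, 0.2]
gripper_width: 0.0913
```

>>> apply_moves(plan=[[0.48,-0.92,-0.2,0,0,0,100],[0.48,-0.92,-0.2,0,0,0,100],[0.48,-0.92,-0.2,0,0,0,100],[0.2,-0.4,-0.5,0,0,0,100],[0,0,-0.5,0,0,0,100],[0,0,0,0,0,0,100]])

```text
t: 3.7
eef_pos: [0.4912, 0.0067, 0.1832]
ee_rot: [0.866, -0.5, 0.004, -0.003]
ft_force: [-1.4, -0.4, 0.2]
gripper_width: 0.0913
```

Run:
```python
from h import *
from scipy.spatial.transform import Rotation as Ro
o=get_obs();K=calibration("wrist");im=read_camera("wrist");save(im,"w1.png")
x=Ro.from_quat(o["ee_rot"]).as_matrix();print(o["eef_pos"],"jaw",np.degrees(np.arctan2(x[1,0],x[0,0])),"tilt",x[:,2])
R=np.array(K["R"]);t=np.array(K["t"])
def wray(u,v):
    d=np.array([u-K["cx"],v-K["cy"]]);r=np.hypot(*d);th=r/K["fx"]
    d=np.array([*(d/r*np.sin(th)),np.cos(th)]);return -R.T@t,R.T@d
def won(u,v,z): c,d=wray(u,v);return c+d*(z-c[2])/d[2]
def wproj(X):
    p=R@np.array(X)+t;th=np.arctan2(np.hypot(p[0],p[1]),p[2]);return np.array([K["cx"],K["cy"]])+K["fx"]*th*p[:2]/np.hypot(p[0],p[1])
print("ball expected px",wproj([.4885,.014,.048]))
for d in look_for("wrist","ball_center"):
    b=d["box"];u=(b[0]+b[2]/2)*512;v=(b[1]+b[3]/2)*384;print(d["conf"],u,v,b[2]*512,b[3]*384,won(u,v,.048))
```

```text
[0.49117145 0.00666426 0.18315739] jaw -60.05851854204798 tilt [ 0.00972926  0.00176322 -0.99995112]
ball expected px [249.56184379 180.11051494]
0.63 249.984 282.8544 35.584 28.492800000000003 [ 0.37941343 -0.04798364  0.048     ]
0.56 249.0624 176.90879999999999 44.288 40.3968 [0.49123392 0.01615397 0.048     ]
0.54 188.288 275.808 22.5792 4.800000000000001 [0.34913429 0.02046329 0.048     ]
```

View pics/w1.png

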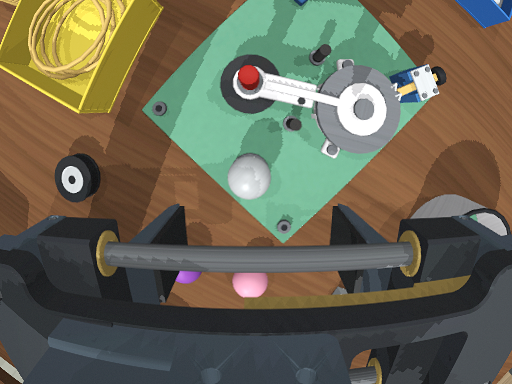

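The wrist view shows the steel ball at px (249,177), about where I predicted, with the jaws along the free diagonal and the pink and purple balls behind it. I'll correct the offset and descend.

>>> apply_moves(plan=[[-0.05,0.2,-0.8,0,0.003,0,100],[-0.05,0.2,-0.9,0,0,0,100],[0,0,-0.9,0,0,0,100],[0,0,-0.9,0,0,0,100],[0,0,-0.5,0,0,0,100],[0,0,0,0,0,0,100]])

```text
t: 4.4
eef_pos: [0.4883, 0.02, 0.0998]
ee_rot: [0.867, -0.498, 0.0, -0.002]
ft_force: [0.1, -0.1, -0.5]
gripper_width: 0.0915
```

>>> apply_moves(plan=[[0.05,-0.25,0,0,0,0,100],[0,0,-0.6,0,0,0,100],[0,0,-0.6,0,0,0,100],[0,0,-0.6,0,0,0,100],[0,0,0,0,0,0,100]])

```text
t: 4.9
eef_pos: [0.4915, 0.0148, 0.0637]
ee_rot: [0.867, -0.498, 0.003, -0.004]
ft_force: [-0.2, -0.0, 0.5]
gripper_width: 0.0913
```

>>> apply_moves(plan=[[-0.1,0,-0.5,0,0,0,100],[0,0,-0.5,0,0,0,100],[0,0,-0.4,0,0,0,100],[0,0,-0.3,0,0,0,100],[0,0,0,0,0,0,100]])

```text
t: 5.4
eef_pos: [0.4903, 0.0146, 0.0277]
ee_rot: [0.867, -0.498, 0.004, -0.004]
ft_force: [0.3, -0.4, -0.3]
gripper_width: 0.0913
```

Run:
```python
from h import *
o=get_obs();print(o["eef_pos"],o["ft_force"]);save(read_camera("wrist"),"w2.png")
```

```text
[0.49025652 0.01459926 0.02773932] [ 0.29346104 -0.40536521 -0.25978849]
```

View pics/w2.png

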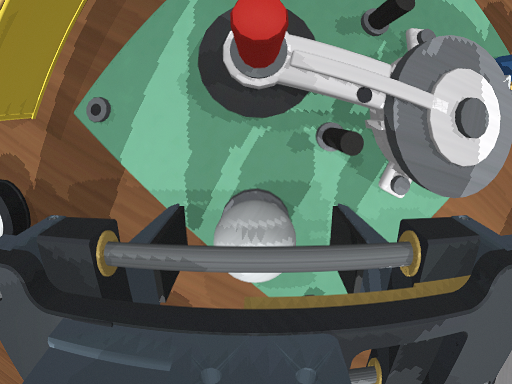

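The ball (px about 255) sits midway between the fingers (185 and 332), so I'll close.

>>> apply_moves(plan=[[0,0,0,0,0,0,60],[0,0,0,0,0,0,50],[0,0,0,0,0,0,40],[0,0,0,0,0,0,30],[0,0,0,0,0,0,30],[0,0,0,0,0,0,30]], force=30)

```text
t: 6.05
eef_pos: [0.4906, 0.0156, 0.0294]
ee_rot: [0.867, -0.499, 0.004, -0.005]
ft_force: [-6.6, 10.0, 8.3]
gripper_width: 0.0461
```

>>> apply_moves(plan=[[0,0,0,0,0,0,30],[0,0,0.2,0,0,0,30],[0,0,0.3,0,0,0,30],[0,0,0.4,0,0,0,30],[0,0,0.5,0,0,0,30],[0,0,0,0,0,0,30]])

```text
t: 6.65
eef_pos: [0.4891, 0.0156, 0.0587]
ee_rot: [0.867, -0.499, 0.003, -0.004]
ft_force: [1.4, -0.8, -3.6]
gripper_width: 0.0444
```

>>> apply_moves(plan=[[0,0,0.5,0,0,0,30],[0,0,0.7,0,0,0,30],[0,0,0.5,0,0,0,30],[0,0,0,0,0,0,30],[0,0,0,0,0,0,30]])

```text
t: 7.15
eef_pos: [0.4887, 0.0153, 0.0956]
ee_rot: [0.867, -0.499, 0.003, -0.004]
ft_force: [-0.3, -0.3, -4.4]
gripper_width: 0.0446
```

Run:
```python
from h import *
o=get_obs();print(o["eef_pos"],o["ft_force"],o["gripper_width"])
a=read_camera("scene");w=read_camera("wrist")
u,v=[int(x) for x in proj("scene",o["eef_pos"]+[0,0,.019])];print(u,v)
A=cv2.resize(a[v-40:v+40,u-50:u+50],(500,400),interpolation=cv2.INTER_CUBIC)
save(np.hstack([A,cv2.resize(w[180:320,160:350],(300,221)) if 0 else cv2.copyMakeBorder(cv2.resize(w[180:320,160:350],(300,221)),0,179,0,0,cv2.BORDER_CONSTANT)]),"s2.png")
```

```text
[0.48874641 0.01533929 0.09560159] [-0.33826265 -0.32555248 -4.39823793] 0.04461900652658344
270 186
```

View pics/s2.png

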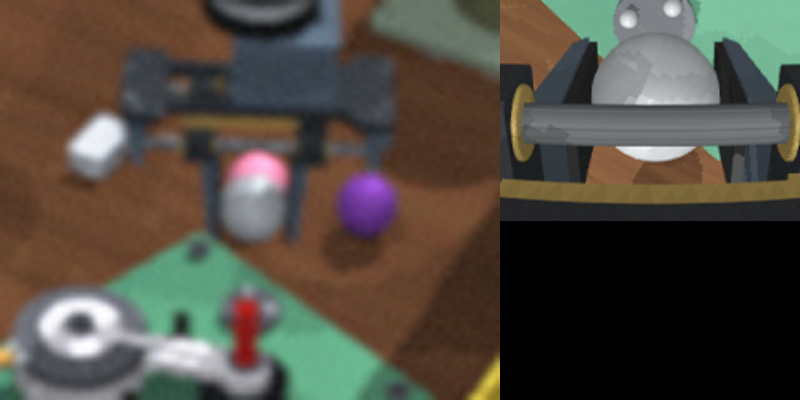

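The ball is held between the fingers and clear of the nest; the crop shows it at about (252,210), and the opening is steady at 44.6 mm. I'll carry it to the pot.

>>> apply_moves(plan=[[0,0,0.6,0,0,0,30],[0,0,0.8,0,0,0,30],[0,-0.2,0.8,0,0,0,30],[0.1,-0.4,0.6,0,0,0,30],[0.1,-0.6,0.4,0,0,0,30],[0.1,-0.7,0.2,0,0,0,30],[0.1,-0.8,0,0,0,0,30],[0.15,-0.8,0,0,0,0,30]])

```text
t: 8.05
eef_pos: [0.4976, -0.0574, 0.1664]
ee_rot: [0.868, -0.497, 0.0, -0.003]
ft_force: [0.1, 1.0, -3.4]
gripper_width: 0.0446
```

>>> apply_moves(plan=[[0.15,-0.8,0,0,0,0,30],[0.15,-0.8,0,0,0,0,30],[0.15,-0.8,0,0,0,0,30],[0.15,-0.8,0,0,0,0,30],[0.15,-0.8,0,0,0,0,30],[0.15,-0.8,0,0,0,0,30],[0.15,-0.8,0,0,0,0,30],[0.15,-0.8,0,0,0,0,30]])

```text
t: 8.85
eef_pos: [0.5193, -0.1981, 0.1636]
ee_rot: [0.866, -0.499, -0.004, -0.001]
ft_force: [-0.1, 0.3, -4.1]
gripper_width: 0.0448
```

>>> apply_moves(plan=[[0.2,-0.8,0,0,0,0,30],[0.2,-0.8,0,0,0,0,30],[0.2,-0.8,0,0,0,0,30],[0.15,-0.7,0,0,0,0,30],[0.1,-0.5,0,0,0,0,30],[0,-0.2,0,0,0,0,30],[0,0,0,0,0,0,30]])

```text
t: 9.55
eef_pos: [0.5381, -0.2835, 0.1627]
ee_rot: [0.866, -0.5, -0.004, -0.001]
ft_force: [0.2, -0.1, -4.5]
gripper_width: 0.0447
```

Run:
```python
from h import *
o=get_obs();print(o["eef_pos"],o["ft_force"],o["gripper_width"])
a=read_camera("scene");w=read_camera("wrist")
u,v=[int(x) for x in proj("scene",[.536,-.287,.08])]
A=cv2.resize(a[v-50:v+45,max(u-60,0):u+60],(480,380),interpolation=cv2.INTER_CUBIC)
save(np.hstack([A,cv2.resize(w,(320,380))]),"p1.png")
```

```text
[ 0.53811256 -0.28345716  0.16274281] [ 0.16529901 -0.07939621 -4.46731637] 0.0447032216452145
```

View pics/p1.png

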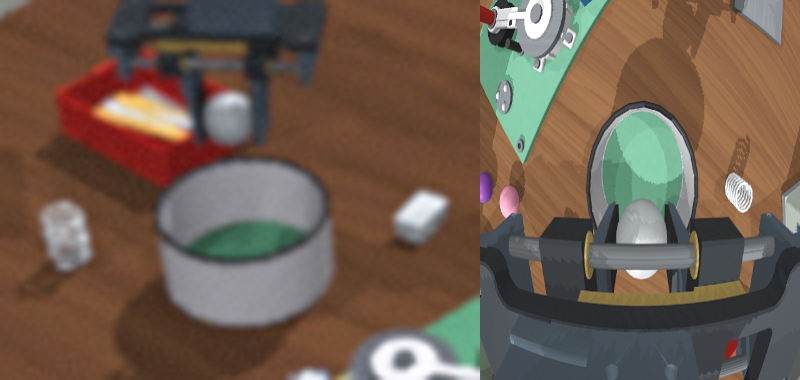

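The ball is held above the middle of the pot, with the rim roughly centred in both views. I'll descend in steps.

>>> apply_moves(plan=[[-0.1,-0.15,-0.5,0,0,0,30],[0,0,-0.8,0,0,0,30],[0,0,-0.9,0,0,0,30],[0,0,-0.9,0,0,0,30],[0,0,-0.9,0,0,0,30],[0,0,-0.6,0,0,0,30],[0,0,-0.4,0,0,0,30],[0,0,0,0,0,0,30]])

```text
t: 10.45
eef_pos: [0.5337, -0.2816, 0.0571]
ee_rot: [0.867, -0.498, -0.005, -0.001]
ft_force: [-0.5, -0.5, -4.5]
gripper_width: 0.0446
```

>>> apply_moves(plan=[[0,0,-0.3,0,0,0,30],[0,0,-0.2,0,0,0,30],[0,0,0,0,0,0,30]])

```text
t: 10.75
eef_pos: [0.5349, -0.2821, 0.0478]
ee_rot: [0.867, -0.498, -0.003, -0.001]
ft_force: [-0.2, 0.6, -2.9]
gripper_width: 0.0448
```

>>> apply_moves(plan=[[0,0,-0.3,0,0,0,30],[0,0,-0.3,0,0,0,30],[0,0,-0.1,0,0,0,30],[0,0,0,0,0,0,30]])

```text
t: 11.15
eef_pos: [0.5356, -0.2825, 0.0336]
ee_rot: [0.867, -0.498, -0.002, -0.001]
ft_force: [-0.2, 0.6, -4.5]
gripper_width: 0.0444
```

>>> apply_moves(plan=[[0,0,-0.15,0,0,0,30],[0,0,-0.15,0,0,0,30],[0,0,0,0,0,0,30]])

```text
t: 11.45
eef_pos: [0.5357, -0.2827, 0.0273]
ee_rot: [0.867, -0.498, -0.002, -0.002]
ft_force: [0.0, 0.2, -4.3]
gripper_width: 0.0445
```

>>> apply_moves(plan=[[0,0,-0.1,0,0,0,30],[0,0,-0.1,0,0,0,30],[0,0,0,0,0,0,30]])

```text
t: 11.75
eef_pos: [0.5358, -0.2827, 0.023]
ee_rot: [0.867, -0.498, -0.002, -0.002]
ft_force: [0.1, -0.2, -3.7]
gripper_width: 0.0448
```

>>> apply_moves(plan=[[0,0,-0.1,0,0,0,30],[0,0,-0.1,0,0,0,30],[0,0,0,0,0,0,30]])

```text
t: 12.05
eef_pos: [0.5359, -0.2828, 0.0188]
ee_rot: [0.867, -0.498, -0.002, -0.001]
ft_force: [-0.3, 0.4, -3.7]
gripper_width: 0.0446
```

>>> apply_moves(plan=[[0,0,-0.05,0,0,0,30],[0,0,0,0,0,0,30]])

```text
t: 12.25
eef_pos: [0.5359, -0.2828, 0.0177]
ee_rot: [0.867, -0.498, -0.002, -0.002]
ft_force: [-0.3, 0.8, -4.6]
gripper_width: 0.0445
```

>>> apply_moves(plan=[[0,0,-0.07,0,0,0,30],[0,0,0,0,0,0,30]])

```text
t: 12.45
eef_pos: [0.536, -0.2828, 0.0162]
ee_rot: [0.867, -0.498, -0.002, -0.002]
ft_force: [-0.8, -0.6, -4.6]
gripper_width: 0.0448
```

>>> apply_moves(plan=[[0,0,-0.07,0,0,0,30],[0,0,0,0,0,0,30]])

```text
t: 12.65
eef_pos: [0.5361, -0.2828, 0.0148]
ee_rot: [0.867, -0.498, -0.001, -0.002]
ft_force: [0.7, -0.0, -3.5]
gripper_width: 0.0448
```

>>> apply_moves(plan=[[0,0,-0.05,0,0,0,30],[0,0,0,0,0,0,30]])

```text
t: 12.85
eef_pos: [0.5363, -0.2829, 0.0146]
ee_rot: [0.867, -0.498, -0.001, -0.002]
ft_force: [-0.3, 0.1, -3.8]
gripper_width: 0.0445
```

>>> apply_moves(plan=[[0,0,-0.05,0,0,0,30],[0,0,0,0,0,0,30]])

```text
t: 13.05
eef_pos: [0.5365, -0.2829, 0.0146]
ee_rot: [0.867, -0.498, -0.001, -0.002]
ft_force: [-0.6, 0.5, -2.3]
gripper_width: 0.0447
```

>>> apply_moves(plan=[[0,0,-0.05,0,0,0,30],[0,0,0,0,0,0,30]])

```text
t: 13.25
eef_pos: [0.5365, -0.2829, 0.0145]
ee_rot: [0.867, -0.498, -0.001, -0.002]
ft_force: [-1.2, 0.2, -0.6]
gripper_width: 0.0444
```

Floor contact: z stopped at 14.6 mm and the carried weight went from -4 N to about 0. I'll release.

>>> apply_moves(plan=[[0,0,0,0,0,0,52],[0,0,0,0,0,0,55],[0,0,0,0,0,0,60],[0,0,0,0,0,0,68],[0,0,0,0,0,0,68],[0,0,0,0,0,0,68],[0,0,0,0,0,0,68]])

```text
t: 13.95
eef_pos: [0.5383, -0.284, 0.0145]
ee_rot: [0.867, -0.498, 0.002, -0.002]
ft_force: [0.3, -0.5, -0.0]
gripper_width: 0.062
```

Run:
```python
from h import *
o=get_obs();print(o["eef_pos"],o["ft_force"],o["gripper_width"])
w=read_camera("wrist");save(w,"w3.png")
```

```text
[ 0.53827156 -0.28400686  0.01454102] [ 0.26333348 -0.48798977 -0.04840749] 0.062017105603457016
```

View pics/w3.png

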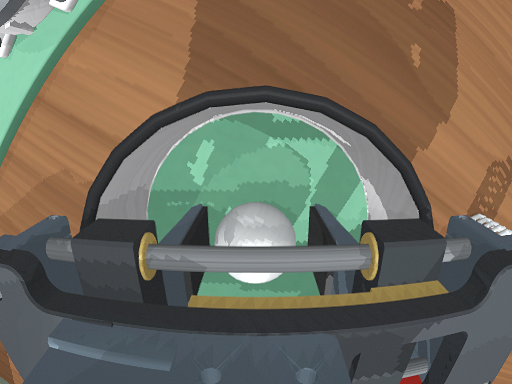

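The ball lies free on the green floor at about (255,243), between the open fingers. I'll retract straight up, then go over to the grip.

>>> apply_moves(plan=[[0,0,0.3,0,0,0,68],[0,0,0.5,0,0,0,68],[0,0,0.8,0,0,0,68],[0,0,1,0,0,0,68],[0,0,1,0,0,0,68],[0,0,1,0,0,0,68],[0,0,1,0,0,0,68],[0,0,1,0,0,0,68]])

```text
t: 14.8
eef_pos: [0.5366, -0.283, 0.1541]
ee_rot: [0.867, -0.498, 0.0, -0.002]
ft_force: [0.8, -0.6, -0.7]
gripper_width: 0.0622
```

>>> apply_moves(plan=[[0,0.5,1,0,0,0.03,80],[0.1,1,0.5,0,0,0.045,80],[0.1,1,0,0,0,0.045,80],[0.1,1,0,0,0,0.045,80],[0.1,1,0,0,0,0.045,80],[0.1,1,0,0,0,0.045,80],[0.1,1,0,0,0,0.045,80],[0.1,1,0,0,0,0.045,80]])

```text
t: 15.6
eef_pos: [0.5526, -0.1313, 0.199]
ee_rot: [0.999, 0.041, 0.009, -0.003]
ft_force: [0.0, 0.5, 1.1]
gripper_width: 0.0726
```

>>> apply_moves(plan=[[0.1,1,0,0,0,0.02,80],[0.1,1,0,0,0,0,80],[0.1,1,0,0,0,0,80],[0.1,1,0,0,0,0,80],[0.1,1,0,0,0,0,80],[0.1,0.7,0,0,0,0,80],[0.1,0.5,0,0,0,0,80],[0,0,0,0,0,0,80]])

```text
t: 16.4
eef_pos: [0.5671, -0.0, 0.2068]
ee_rot: [0.997, 0.076, 0.014, -0.003]
ft_force: [-0.6, -0.7, 0.3]
gripper_width: 0.0732
```

>>> apply_moves(plan=[[0.1,0.5,-0.2,-0.002,0.008,0,80],[0.1,0.8,-0.5,0,0,0,80],[0.1,0.8,-0.5,0,0,0,80],[0.05,0.7,-0.5,0,0,0,80],[0,0.3,-0.3,0,0,0,80],[0,0,0,0,0,0,80]])

```text
t: 17.0
eef_pos: [0.5738, 0.0662, 0.1617]
ee_rot: [0.997, 0.075, -0.002, 0.0]
ft_force: [0.1, -0.4, 0.3]
gripper_width: 0.0728
```

Run:
```python
from h import *
from scipy.spatial.transform import Rotation as Ro
o=get_obs();K=calibration("wrist");im=read_camera("wrist")
x=Ro.from_quat(o["ee_rot"]).as_matrix();print(o["t"],o["eef_pos"],"jaw",np.degrees(np.arctan2(x[1,0],x[0,0])),"tilt",x[:,2])
R=np.array(K["R"]);t=np.array(K["t"])
def wproj(X):
    p=R@np.array(X)+t;th=np.arctan2(np.hypot(p[0],p[1]),p[2]);return np.array([K["cx"],K["cy"]])+K["fx"]*th*p[:2]/np.hypot(p[0],p[1])
for z in(.114,.062):
    p=wproj([.575,.0625,z]);print(z,p);im=cv2.drawMarker(im.copy(),tuple(int(k) for k in p),(255,255,0),cv2.MARKER_CROSS,9,1)
p=wproj([.6102,-.048,.073]);im=cv2.drawMarker(im,tuple(int(k) for k in p),(0,255,255),cv2.MARKER_CROSS,9,1)
save(im,"w4.png")
```

```text
17.0 [0.5738406  0.06623451 0.16173926] jaw 8.646421360795713 tilt [-3.56364814e-03 -8.07152656e-04 -9.99993324e-01]
0.114 [259.71000812 210.42418812]
0.062 [259.66388581 192.44664282]
```

View pics/w4.png

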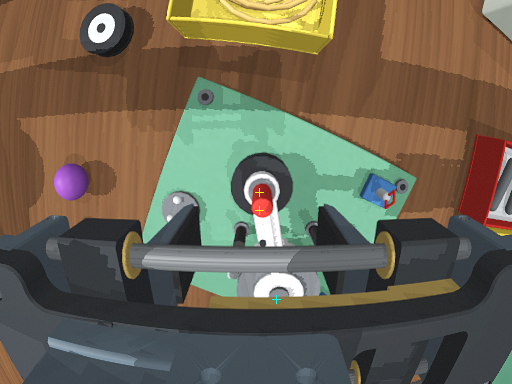

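The wrist view shows the red grip top at (262,208), which matches the prediction (260,210), and the grip is midway between the fingers. I'll descend around it.

>>> apply_moves(plan=[[0.1,-0.15,-0.6,0,0,0,80],[0,0,-0.8,0,0,0,80],[0,0,-0.8,0,0,0,80],[0,0,-0.8,0,0,0,80],[0,0,-0.7,0,0,0,80],[0,0,-0.4,0,0,0,80],[0,0,0,0,0,0,80]])

```text
t: 17.75
eef_pos: [0.5772, 0.058, 0.0762]
ee_rot: [0.997, 0.073, 0.001, 0.001]
ft_force: [0.5, -0.2, -0.4]
gripper_width: 0.0731
```

>>> apply_moves(plan=[[0,0.2,0,0,0,0,60],[0,0,0,0,0,0,40],[0,0,0,0,0,0,25],[0,0,0,0,0,0,10],[0,0,0,0,0,0,10],[0,0,0,0,0,0,10],[0,0,0,0,0,0,10],[0,0,0,0,0,0,10]], force=15)

```text
t: 18.55
eef_pos: [0.5779, 0.062, 0.079]
ee_rot: [0.997, 0.073, 0.002, 0.001]
ft_force: [-2.6, -0.7, 1.2]
gripper_width: 0.0175
```

>>> apply_moves(plan=[[0,0,0,0,0,0,10],[0.2,0.05,0,0,0,0,10],[0.3,0.05,0,0,0,0,10],[0.3,0.05,0,0,0,0,10],[0.3,0.05,0,0,0,0,10],[0.2,0,0,0,0,0,10],[0,0,0,0,0,0,10]], force=35)

```text
t: 19.25
eef_pos: [0.5848, 0.0648, 0.0787]
ee_rot: [0.997, 0.071, -0.02, 0.001]
ft_force: [-6.5, -2.9, 4.3]
gripper_width: 0.0176
```

>>> apply_moves(plan=[[0.4,0.05,0,0,-0.005,0,10],[0.4,0.05,0,0,-0.005,0,10],[0.4,0.05,0,0,-0.005,0,10],[0.4,0,0,0,-0.005,0,10]])

```text
t: 19.65
eef_pos: [0.5966, 0.0676, 0.0786]
ee_rot: [0.998, 0.069, -0.011, 0.002]
ft_force: [-14.3, 3.1, 10.7]
gripper_width: 0.0176
```

>>> apply_moves(plan=[[0.4,0,0,0,-0.005,0,10],[0.4,0,0,0,-0.004,0,10],[0.4,0,0,0,-0.004,0,10],[0.4,0,0,0,0,0,10]])

```text
t: 20.05
eef_pos: [0.6103, 0.0698, 0.0787]
ee_rot: [0.998, 0.066, -0.01, 0.001]
ft_force: [-12.3, -0.1, 7.8]
gripper_width: 0.0176
```

>>> apply_moves(plan=[[0.4,-0.05,0,0,-0.003,0,10],[0.4,-0.05,0,0,-0.003,0,10],[0.3,0,0,0,0,0,10]])

```text
t: 20.35
eef_pos: [0.619, 0.0703, 0.0786]
ee_rot: [0.998, 0.063, -0.016, -0.002]
ft_force: [-14.4, -1.2, 7.6]
gripper_width: 0.0176
```

```bash
cat > fin.py <<'E'
from h import *
import sys
from scipy.spatial.transform import Rotation as Ro
piv=np.array([.6102,-.0480]);yaw=-.2549
def sw(g): d=np.array(g)[:2]-piv;return np.radians(135)-(np.arctan2(d[1],d[0])-yaw),np.hypot(*d)
for i in range(4):
    a=read_camera("scene");o=get_obs();R=Ro.from_quat(o["ee_rot"]).as_matrix()
    print(o["t"],o["eef_pos"].round(4),o["ft_force"].round(1),"swing(tool)",sw(o["eef_pos"]-.012*R[:,2]))
w=read_camera("wrist");t=read_camera("top")
A=cv2.resize(a[130:290,150:350],(400,320),interpolation=cv2.INTER_CUBIC);B=cv2.resize(t[105:265,210:410],(400,320),interpolation=cv2.INTER_CUBIC)
save(np.hstack([A,B]),sys.argv[1])
E
python3 fin.py f1.png
```

```text
20.4 [0.6198 0.0704 0.0786] [-12.5   1.1   8.1] swing(tool) (np.float64(0.6144663892340709), np.float64(0.11875596010396655))
20.45 [0.6197 0.0703 0.0786] [-12.3   0.4   7.5] swing(tool) (np.float64(0.6140319100977636), np.float64(0.11871961558329819))
20.5 [0.6196 0.0703 0.0786] [-10.9   0.8   7.3] swing(tool) (np.float64(0.6131945265592806), np.float64(0.11872621918598132))
20.55 [0.6196 0.0704 0.0786] [-12.3   1.    7.8] swing(tool) (np.float64(0.6126062834095487), np.float64(0.11873920870618686))
```

View pics/f1.png

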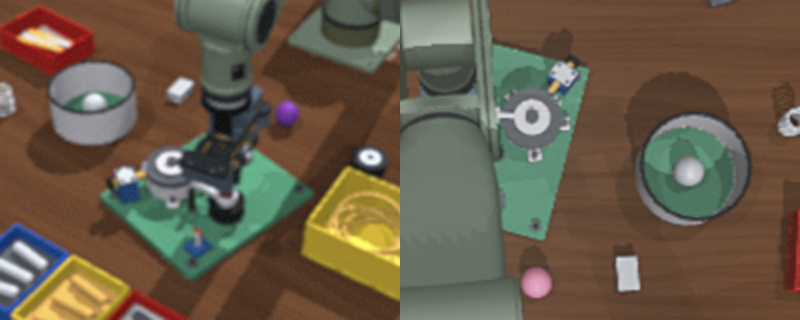

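The ball is in the pot, at (688,171) in the top crop. The arm is held steady at a swing of about 0.61 rad with about 12 N, which fits the spring alone.

```bash
python3 -c "
from station import *
print(hand_in());o=get_obs();print(o['t'],o['eef_pos'],o['ft_force'])"
```

```text
the job is handed in; nothing more can be done
None
the job is handed in; nothing more can be done
```

I moved the steel ball from its nest into the pot, then pushed the tensioner arm back by its red grip. I handed the job in at about 20.5 s with the gripper still holding it there; no verdict is reported.

- **Ball:** I lowered it until it touched the pot floor and the carried weight went to about 0 N, then opened the fingers. The last pictures show it on the green floor near the pot's centre.
- **Tensioner arm:** I worked out a swing of about 0.61 rad from the tool position, and it moved back less than 0.002 rad over 0.15 s. The push of about 12 N fits the spring alone, with no load on the pawl.
- **Bystanders:** Nothing on the bench looked moved in the parts of the pictures I checked.

**Not fully confirmed:**
- I had no direct reading of the swing or pawl joints. The swing value could be off by about 0.03 rad, which is still inside the allowed 0.51 to 0.71.
- While held, the gripper was tilted by about 2° and read about 8 N upward force.
- The grip on the ball read 44.6 mm instead of 46 mm, but it stayed steady throughout the carry.

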